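# Fold the retaining flap and close the pack case

### The arm

A 6-joint arm with a two-finger parallel gripper is mounted at the origin on a cart in front of the work surface, level with it; the furniture and walls round the work are solid. World frame = base frame: x ahead of the robot, y to its left, z up, the work surface at z = 0. Lengths are in mm, angles in rad, forces in N, time in s.
With the tool pointing down it reaches from about 375 to 925 mm from the base axis. Payload 5.7 kg.
Tool frame: the origin (TCP) lies at the very end of the fingers, on their centre line; the grasp point (between the pads) lies 19 mm behind it; z points along the fingers, y is the line along which they close (so a half turn about z gives the same grasp; the last joint's range is limited). The gripper opens to 88 mm and grips with 3 to 60 N. Pads are 20 mm wide; open, the fingers measure 115 mm over their backs; the gripper's body (75 mm by 178 mm) begins 61 mm behind the grasp point.
Start: joints at [-1.447, 0.359, 1.51, -0, 1.272, -0.115], TCP at [141.909, -582.944, 222.623] pointing down, gripper open.
Joint ranges: [-2.97, 2.97], [-1.01, 2.36], [0.21, 2.38], [-0.96, 4.11], [0.2, 2.71], [-2.98, 2.98]. Speed limits (rad/s): [2.39, 2.39, 3.14, 3.14, 3.14, 3.14].

### API

Orientations are given as a rotation vector (axis times angle).
In Python, from bench import * gives the robot as it stands. The module is installed in compiled form; this text tells all that it offers.
- The arm moves only by the tool apply_moves, never from a script. Its argument "targets" is a list of rows, each a list of 2 entries, a list of its own where there are three numbers: the shift along the tool's x, y, z in units of 0.15 m (1.0 is 0.15 m), then the turn about the tool's z in units of pi rad (1.0 is pi rad). In form: [[[dx, dy, dz], yaw], ...]. A call has 1 to 12 rows; each row is the pose to reach, as a shift and turn from the pose commanded when the call began, along the tool's axes at that moment, turning the shorter way round; what a row does not reach only later rows make up. A row lasts 1/12 s, in which the tool goes at most 41.7 mm and 7.16 degrees, less where a joint would pass 70% of its speed; a pose out of reach is approached as far as the arm can. A call with a number of a shift or a turn outside -1 to 1 is refused whole. A call with a gripper value outside its range is refused whole. "grip" is the closure, from -1 (fully open) to 1 (shut), set as the call begins (left out, the last holds). The fingers move at their own pace and stop on an object; "newtons" is the grip in N (left out, the last holds). Time passes only in rows, so rows that repeat a pose let the fingers close. It gives the time, the measured TCP pose, the force, the opening and the grip force at its end, in the units of the state.
- observe(): the state, without advancing time (a new reading comes with each control period).
- read_camera(name): name is "scene" or "top"; returns a dict with "color" (420x560x3 uint8, red, green, blue), "z_map" (420x560 float32, mm along the optical axis (not along the pixel's ray), 0 where there is no reading), "mtx" (3x3 intrinsics, pixels), "pose" (4x4, takes a point from camera to world coordinates). Camera axes: x right, y up, looking along -z (the intrinsics and any distortion apply to the point x, -y, -z); pixel columns grow to the right and rows downward; lengths in mm; the calibration is good to about 2 mm. A picture is of the moment at which its call begins.
- sign_off(): hands the job in; it is judged then, once.
The state is a dict: "time": time; "joints": joint angles; "dq": joint speeds; "joint_efforts": joint torques, N m; "tool_pos": TCP position; "ee_rot": TCP orientation; "contact_force": force on the tool from outside, world axes, zero at the start; "ft_torque": the same for the moment, N m; "gripper_width": finger opening in mm; "finger_force": force on a finger pad.
Only numpy, scipy, OpenCV 4.12 (cv2) and the standard library are available. Lean on these libraries where they do the work, as an engineer would, in place of code of your own. Each camera call takes 0.05 s, during which the arm holds its last target. There are 200 camera calls.

### The job

Close up the small grey case of battery packs: first push the upright metal flap at its front fully down flat over the packs, and only then push the open cover over from behind and press it fully shut. Push with the fingertips or the outside of the fingers on the outer faces only: do not grip anything, do not touch the black padding inside the flap and the cover, leave the packs in the case and do not disturb the bottle, the jar and the cell standing beside it. Finish clear of everything.

Things in the scene. Friction and masses are not known exactly. Their poses are not given: they have to be found in the camera images.
- case: Grey open-topped plastic case, 110 x 140 x 88 mm (x, y, z), 4 mm walls, fixed to the bench. Origin: centre of its underside, on the bench. Its x axis points from the front wall (the robot's side) to the back wall, where the cover is hinged; y to the left, z up.
- flap_hinge (a point): Middle of the flap's hinge axis, fixed in the case at (-0.048, 0, 0.084) m of the case frame, just inside the front wall; the axis is the case's y, and its axes are the case's.
- flap (a joint): Angle of the retaining flap, rad: 0 = flat just inside the rim, over the packs (end stop); 1.57 = upright on the front wall; stop at 1.75. Starts at 1.35 to 1.65. Folds away from the robot, toward the back. A stiff friction hinge (0.06 N m) keeps it where it is left; 2 to 3 N near its free edge moves it.
- flap_edge (a point): Middle of the flap's free edge; moves with it. The flap is a bare aluminium plate 124 mm wide (y), reaching 78 mm from the hinge axis, 4 mm thick, centred on that axis; a fold at its free edge reaches 3.5 mm to the inner side. Outer face: the robot's side when upright, the top when folded.
- flap_pad (a point): Middle of the face of the black pad on the flap's inner side, 60 x 108 x 3 mm, not to be touched with the fingers; the point lies 40 mm from the hinge axis.
- cover_hinge (a point): Middle of the cover's hinge axis, fixed in the case at (0.058, 0, 0.092) m of the case frame, on the rim of the back wall; the axis is the case's y, and its axes are the case's.
- cover (a joint): Angle of the cover, rad: 0 = shut, level on the rim (end stop); 1.57 = upright at the back; more = leaning back, away from the robot; stop at 1.95. Starts at 1.62 to 1.85. Closes toward the robot. A stiff friction hinge (0.2 N m) keeps it where it is left, so it does not fall shut: 3 to 4 N near the free edge moves it.
- cover_edge (a point): Middle of the cover's free edge; moves with it. Grey plate 148 mm wide (y), reaching 120 mm from the hinge axis, 5 mm thick, centred on that axis. Outer face (away from the robot when upright, on top when shut): panel raised 1.5 mm, 80 x 100 mm, centred 58 mm from the axis. Lips along both sides reach 10 mm to the inner side.
- cover_pad (a point): Middle of the face of the black pad on the cover's inner side, 100 x 120 x 2 mm, not to be touched with the fingers; the point lies 62 mm from the hinge axis.
- pack_a: Blue battery pack, 43 x 57 x 72 mm, standing loose in the front left bay of the case. Origin: centre of its underside, 4 mm above the bench; its top is at 76 mm, below the folded flap.
- pack_b: Blue battery pack, 43 x 57 x 72 mm, standing loose in the front right bay of the case. Origin: centre of its underside, 4 mm above the bench; its top is at 76 mm, below the folded flap.
- pack_c: Blue battery pack, 43 x 57 x 72 mm, standing loose in the back left bay of the case. Origin: centre of its underside, 4 mm above the bench; its top is at 76 mm, below the folded flap.
- pack_d: Blue battery pack, 43 x 57 x 72 mm, standing loose in the back right bay of the case. Origin: centre of its underside, 4 mm above the bench; its top is at 76 mm, below the folded flap.
- bottle: White squeeze bottle, 36 mm across, 123 mm high, standing loose on the bench beside the case. Origin: centre of its underside.
- jar: White round jar with a screw lid, 46 mm across, 50 mm high, standing loose beside the case. Origin: centre of its underside.
- lone_cell: Single round cell, 18 mm across, 65 mm high, standing loose beside the case. Origin: centre of its underside.
Mind the look-alikes: they are no part of the job. What is shaped like the pack_c but turquoise or yellow is not meant. Leave any purple look-alike of the pack_a alone.

How it is judged (in metres and radians):
On the way, in this order (a step that is already met when the one before it is completed fails the run):
1. the flap is folded flat (within 0.06 rad) while the cover is still open (value of joint flap below 0.06 rad and value of joint cover above 1 rad), for 0.2 s.
2. the cover is shut (within 0.05 rad) over the folded flap (value of joint flap below 0.06 rad and value of joint cover below 0.05 rad), for 0.2 s.
At the end, for the whole second after the job is handed in: The flap lies flat within 0.06 rad and the cover over it is shut within 0.05 rad and at rest; all four packs stand in the case, no higher than 8 mm above its floor (all of step 2 and velocity of joint cover below 0.05 rad/s and z of each of pack_a, pack_b, pack_c, pack_d in the frame of case below 0.012 m); the robot touches nothing.
It fails at once if the cover is swung over (below 1.0 rad) while the flap is not folded down (above 0.3 rad) (value of joint cover below 1 rad and value of joint flap above 0.3 rad).
It fails at once if a pack is lifted more than 16 mm from its bay (z of any of pack_a, pack_b, pack_c, pack_d in the frame of case above 0.02 m).
It fails at once if the fingers touch the padded inside of the flap or the cover (over 1.5 N), as in a pinch (contact force between the fingers and flap_pad above 1.5 N or contact force between the fingers and cover_pad above 1.5 N).
It fails at once if the bottle, jar or standing cell is moved more than 20 mm or tipped (distance of any of bottle, jar, lone_cell from where it was at the start of the episode above 0.02 m or angle between any of bottle, jar, lone_cell's own z axis and vertical above 0.35 rad).
It also fails if it takes over 48 s, if anything falls off the work surface, if the arm or the gripper's body presses on something with over 40 N, if the wrist force passes 120 N, or if a joint passes its speed limit or range.

## Working session

There is one attempt and no reset: what is moved stays moved. The work goes in short steps, Python scripts to look and compute and a tool call to move; the robot and the scene stay as the last step left them, time stands still between calls to the robot, and variables do not carry over. Pictures are saved under pics/ and viewed, at most 10 in all, crops included, and the job is handed in when it is done.

Besides the shell and the picture viewer there is one more tool, called after ">>>" as a command line: name --argument value ..., lists and objects as JSON in quotes. apply_moves: Moves the arm, as the interface text tells. Shifts and turns lie within -1 to 1; 1 stands for 0.15 m of shift or pi rad of turn. Its arguments: {"type":"object","properties":{"targets":{"type":"array"},"grip":{"type":"number"},"newtons":{"type":"number"}},"required":["targets"]}

```bash
mkdir -p pics
python3 - <<'E'
from bench import *
import cv2,numpy as np
for n in ("scene","top"):
    d=read_camera(n); cv2.imwrite(f"pics/{n}0.png",d["color"][:,:,::-1])
    np.savez(f"{n}0.npz",**d)
    print(n,d["mtx"].tolist(),np.round(d["pose"],3).tolist())
s=observe();print(s)
E
```

```text
scene [[451.67794842874787, 0.0, 281.0123157617385], [0.0, 451.67794842874787, 205.87012614565916], [0.0, 0.0, 1.0]] [[-0.927, 0.229, -0.297, 249.347], [-0.374, -0.605, 0.703, 723.83], [-0.019, 0.763, 0.647, 707.281], [0.0, 0.0, 0.0, 1.0]]
top [[502.6480491963661, 0.0, 279.53303698542715], [0.0, 502.6480491963661, 210.1982130359494], [0.0, 0.0, 1.0]] [[-0.023, 0.979, -0.204, 327.07], [-1.0, -0.021, 0.009, 55.765], [0.005, 0.204, 0.979, 1053.159], [0.0, 0.0, 0.0, 1.0]]
{'time': 0.1, 'joints': array([-1.44706332e+00,  3.59449447e-01,  1.51130207e+00, -5.45173029e-05,
        1.27249851e+00, -1.15131977e-01]), 'dq': array([-5.66496705e-04,  1.21697368e-04, -2.84319188e-03, -7.25512625e-04,
        5.94683879e-05,  6.88904372e-04]), 'joint_efforts': array([ 4.95395689e-04, -5.16359389e+01, -2.71407080e+01,  6.77732821e-02,
        2.76369299e-02, -2.25771862e-05]), 'tool_pos': array([ 141.83816493, -582.36186593,  221.89226782]), 'ee_rot': array([-3.11756491e+00, -3.74144468e-01,  9.29789553e-05]), 'contact_force': array([0.50450023, 0.53044856, 0.271382  ]), 'ft_torque': array([ 0.04351566, -0.04862764, -0.00447372]), 'finger_force': 0.0, 'gripper_width': 88.07607706109937}
```

View pics/scene0.png

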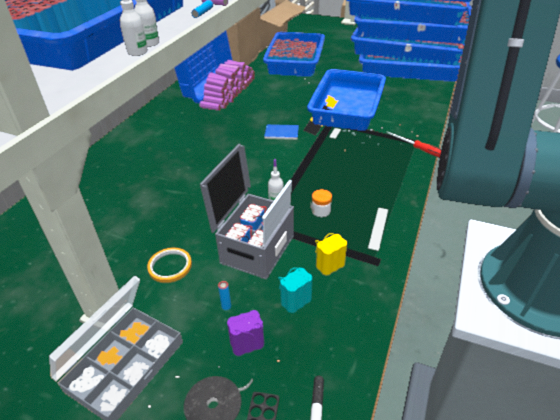

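View pics/top0.png

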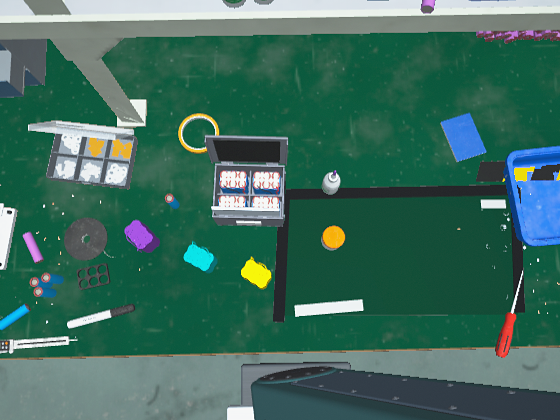

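The case is at top (250,185) and scene (255,230), with the flap upright at the front and the cover leaning back. The bottle is at top (331,182), the jar at (333,237) and the cell at (172,200).

Things that could be mistaken for it: the grey/orange organiser at top (93,155), and the purple (139,235), turquoise (199,257) and yellow (256,273) packs. I choose the dark grey case with four packs at (250,185).

```bash
cat > h.py <<'E'
import numpy as np,cv2
def cloud(d):
    z=d["z_map"].astype(float); K=d["mtx"]; h,w=z.shape
    u,v=np.meshgrid(np.arange(w),np.arange(h))
    p=np.stack([(u-K[0,2])/K[0,0]*z,-(v-K[1,2])/K[1,1]*z,-z],-1)
    P=p@d["pose"][:3,:3].T+d["pose"][:3,3]; P[z==0]=np.nan
    return P
E
python3 - <<'E'
from h import *
T=dict(np.load("top0.npz"));S=dict(np.load("scene0.npz"))
P=cloud(T);Q=cloud(S)
for n,(u,v) in dict(bottle=(331,182),jar=(333,237),cell=(172,200),cover=(250,150),covtop=(245,137),flapT=(250,222),yellow=(256,272),turq=(199,256),bench=(300,260),rail=(250,25),rail2=(250,38),post=(100,70)).items(): print(n,np.round(P[v,u]))
for n,(u,v) in dict(covtopL=(207,184),covtopR=(245,151),flapL=(265,236),flapR=(291,186),front=(270,250),left=(250,255),shelf=(150,100),bottle=(275,185)).items(): print("S",n,np.round(Q[v,u]))
# local region clouds
for nm,C in(("top",P),("scn",Q)):
    m=(C[...,0]>400)&(C[...,0]<760)&(C[...,1]>0)&(C[...,1]<260)&(C[...,2]>15)
    pts=C[m]; print(nm,len(pts))
    for z0 in range(20,230,15):
        s=pts[(pts[:,2]>=z0)&(pts[:,2]<z0+15)&(abs(pts[:,1]-125)<90)]
        if len(s)>5: print(z0,len(s),np.round(np.percentile(s,[1,50,99],axis=0)).tolist())
d=T["color"][115:245,150:350]; s=S["color"][140:290,190:320]
a=cv2.resize(d,None,fx=4,fy=4)[:600,:]; b=cv2.resize(s,(520,600))
cv2.imwrite("pics/cropT.png",a[:,:,::-1]);cv2.imwrite("pics/cropS.png",b[:,:,::-1])
E
```

```text
bottle [588. -59.  69.]
jar [478. -60.  51.]
cell [559. 263.  64.]
cover [627.  99. 165.]
covtop [635. 105. 212.]
flapT [512. 106.  55.]
yellow [410.  95.  70.]
turq [444. 207.  65.]
bench [439.   5.  -1.]
rail [738.  86. 397.]
rail2 [951. 104.   3.]
post [750. 353. 248.]
S covtopL [634. 164. 200.]
S covtopR [618.  33. 196.]
S flapL [519. 167. 109.]
S flapR [510.  54. 150.]
S front [514. 158.  64.]
S left [548. 181.  60.]
S shelf [ 1.196e+03 -4.010e+02  1.000e+00]
S bottle [590. -48.  57.]
top 12941
20 200 [[405.0, 41.0, 20.0], [573.0, 114.0, 28.0], [621.0, 198.0, 35.0]]
35 352 [[419.0, 39.0, 35.0], [568.0, 112.0, 43.0], [623.0, 191.0, 50.0]]
50 783 [[403.0, 36.0, 50.0], [566.0, 111.0, 58.0], [623.0, 215.0, 65.0]]
65 2384 [[402.0, 46.0, 65.0], [559.0, 115.0, 70.0], [622.0, 212.0, 79.0]]
80 700 [[511.0, 36.0, 80.0], [566.0, 110.0, 88.0], [626.0, 177.0, 95.0]]
95 204 [[515.0, 36.0, 95.0], [622.0, 108.0, 103.0], [629.0, 174.0, 110.0]]
110 294 [[514.0, 38.0, 110.0], [623.0, 107.0, 118.0], [630.0, 176.0, 125.0]]
125 301 [[513.0, 38.0, 125.0], [625.0, 109.0, 132.0], [631.0, 177.0, 140.0]]

[... 674 characters left out ...]
212.0, 80.0]]
80 782 [[510.0, 37.0, 80.0], [569.0, 127.0, 86.0], [626.0, 179.0, 95.0]]
95 343 [[514.0, 37.0, 95.0], [621.0, 114.0, 102.0], [629.0, 178.0, 110.0]]
110 415 [[512.0, 36.0, 110.0], [621.0, 117.0, 118.0], [630.0, 179.0, 125.0]]
125 409 [[511.0, 38.0, 125.0], [622.0, 120.0, 132.0], [631.0, 180.0, 140.0]]
140 452 [[511.0, 37.0, 140.0], [623.0, 118.0, 148.0], [632.0, 179.0, 155.0]]
155 448 [[511.0, 37.0, 155.0], [624.0, 117.0, 161.0], [634.0, 179.0, 170.0]]
170 298 [[623.0, 37.0, 170.0], [627.0, 117.0, 177.0], [635.0, 179.0, 185.0]]
185 305 [[625.0, 36.0, 185.0], [629.0, 116.0, 193.0], [636.0, 179.0, 200.0]]
200 355 [[626.0, 37.0, 200.0], [632.0, 117.0, 207.0], [639.0, 179.0, 212.0]]
```

View pics/cropT.png

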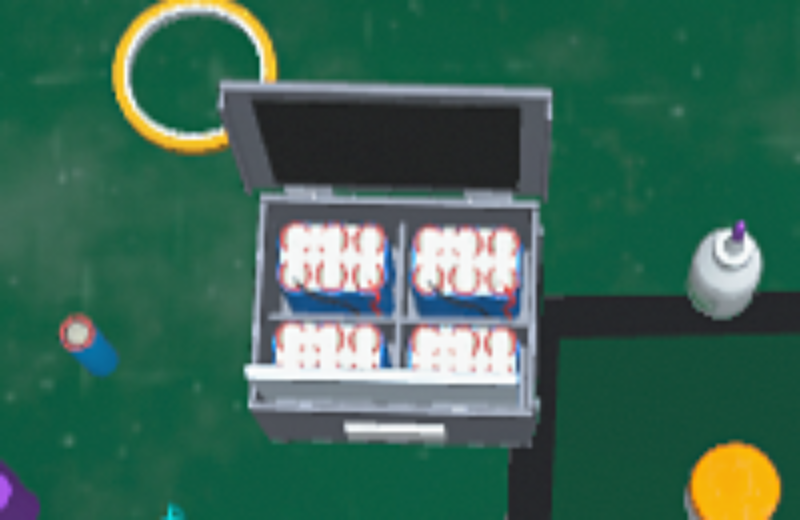

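View pics/cropS.png

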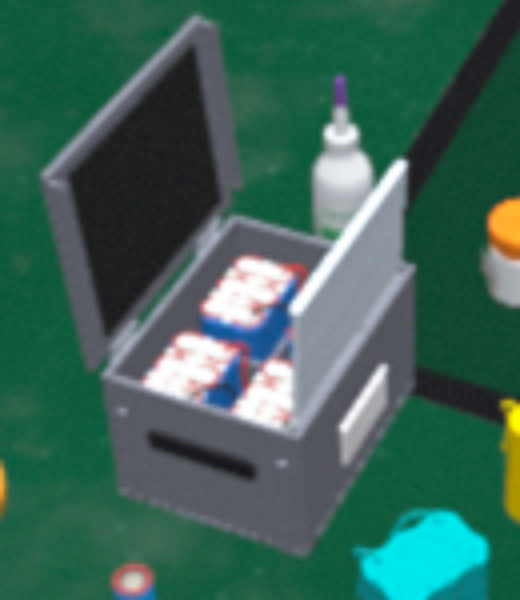

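Close crops confirm the choice: four blue packs with white tops in a dark grey case, flap upright at the front, cover open at the back. Next I fit its pose.

Run:
```python
from h import *
P=cloud(dict(np.load("top0.npz")));Q=cloud(dict(np.load("scene0.npz")))
def plane(p):
    for _ in range(4):
        c=p.mean(0);n=np.linalg.svd(p-c,full_matrices=0)[2][2];n*=np.sign(n[0]);r=(p-c)@n
        p=p[abs(r)<max(1.5,2*r.std())]
    return c,n,len(p),r.std()
for nm,C in(("top",P),("scn",Q)):
    p=C[np.isfinite(C).all(-1)]
    box=lambda a,b,c,d,e,f:p[(p[:,0]>a)&(p[:,0]<b)&(p[:,1]>c)&(p[:,1]<d)&(p[:,2]>e)&(p[:,2]<f)]
    for k,q in dict(coverpad=box(600,650,60,150,115,195),flap=box(495,530,55,160,95,155),front=box(495,530,60,160,15,75)).items():
        if len(q)>30:
            c,n,N,s=plane(q);print(nm,k,np.round(c,1),np.round(n,3),N,round(s,2),"yaw",round(np.arctan2(n[1],n[0]),3),"elev",round(np.arcsin(n[2]),3))
    q=box(500,650,25,200,83,93)
    r=cv2.minAreaRect(q[:,:2].astype(np.float32));print(nm,"rim",r)
    q=box(600,660,25,200,195,213);print(nm,"covtop y",np.percentile(q[:,1],[.5,99.5]),"zmax",np.percentile(q[:,2],99))
    q=box(495,535,25,200,140,175);print(nm,"flap y",np.percentile(q[:,1],[.5,99.5]),"zmax",np.percentile(q[:,2],99))
    q=box(640,1000,-150,350,215,900)
    for z0 in range(215,900,60):
        s=q[(q[:,2]>=z0)&(q[:,2]<z0+60)]
        if len(s)>5:print(nm,"obst",z0,len(s),np.round(np.percentile(s,[1,50,99],axis=0)).tolist())
```

```text
top coverpad [627.1 104.3 156.7] [ 0.996 -0.047 -0.075] 781 0.62 yaw -0.047 elev -0.075
top flap [516.2 107.2 125.9] [ 0.997 -0.048  0.061] 240 0.23 yaw -0.048 elev 0.061
top front [513.6 110.   49.6] [ 0.999 -0.047 -0.003] 199 0.67 yaw -0.047 elev -0.003
top rim ((569.3199462890625, 107.461669921875), (140.26708984375, 112.91459655761719), 87.21846008300781)
top covtop y [ 31.51952481 177.90267826] zmax 212.89961721581756
top flap y [ 48.08338715 171.09477813] zmax 165.09935052590106
top obst 215 114 [[746.0, 338.0, 215.0], [748.0, 344.0, 245.0], [761.0, 350.0, 275.0]]
top obst 275 308 [[745.0, 304.0, 277.0], [747.0, 336.0, 318.0], [749.0, 349.0, 335.0]]
top obst 335 3530 [[736.0, -145.0, 338.0], [738.0, 122.0, 382.0], [748.0, 347.0, 395.0]]
top obst 395 9227 [[737.0, -144.0, 396.0], [747.0, 117.0, 411.0], [771.0, 346.0, 430.0]]
scn coverpad [625.7 106.4 155.9] [ 0.996 -0.047 -0.078] 837 0.67 yaw -0.047 elev -0.078
scn flap [514.8 109.  126.3] [ 0.997 -0.048  0.059] 474 0.45 yaw -0.048 elev 0.059
scn front [512.1 112.9  48.4] [ 0.999 -0.048 -0.007] 340 0.79 yaw -0.048 elev -0.007
scn rim ((568.1581420898438, 106.64071655273438), (145.7643585205078, 114.1891860961914), 87.47616577148438)
scn covtop y [ 31.34376166 179.38232137] zmax 212.21903940537294
scn flap y [ 49.68120523 172.61686429] zmax 163.17756634134886
scn obst 215 205 [[744.0, 338.0, 216.0], [746.0, 344.0, 247.0], [748.0, 350.0, 275.0]]
scn obst 275 506 [[744.0, 304.0, 276.0], [746.0, 336.0, 318.0], [748.0, 350.0, 335.0]]
scn obst 335 3451 [[735.0, -138.0, 337.0], [737.0, 225.0, 380.0], [747.0, 348.0, 395.0]]
scn obst 395 11649 [[735.0, -136.0, 396.0], [781.0, 162.0, 412.0], [911.0, 347.0, 454.0]]
scn obst 455 4684 [[746.0, 49.0, 456.0], [836.0, 145.0, 470.0], [981.0, 349.0, 509.0]]
scn obst 515 385 [[745.0, 338.0, 516.0], [747.0, 344.0, 538.0], [750.0, 350.0, 560.0]]
```

Both cameras agree. The yaw is -0.0475, the flap hinge is at (520,110,84) at about 1.63 rad, and the cover hinge is at (626,105,92) at about 1.65 rad. The shelf front is at x=735, z≥337. I close the fingers empty, align the yaw and move over.

>>> apply_moves --targets '[[[0.95,-0.1,-0.1],0.0912],[[0.95,-0.1,-0.1],0.0912],[[0.95,-0.1,-0.1],0.0912],[[0.95,-0.1,-0.1],0.0912],[[0.95,-0.1,-0.1],0.0912],[[0.95,-0.1,-0.1],0.0912]]' --grip 1 --newtons 3

```text
time: 0.6
tool_pos: [277.7, -534.0, 237.4]
ee_rot: [-3.14, 0.07, 0.001]
contact_force: [-1.4, 1.1, 0.3]
gripper_width: 51.5
finger_force: 0.0
```

>>> apply_moves --targets '[[[0.4,-1,0],0],[[0.4,-1,0],0],[[0.4,-1,0],0],[[0.4,-1,0],0],[[0.4,-1,0],0]]'

```text
time: 1.02
tool_pos: [343.7, -382.1, 237.0]
ee_rot: [-3.136, 0.072, 0.002]
contact_force: [0.0, 0.4, -0.2]
gripper_width: 18.1
finger_force: 0.0
```

>>> apply_moves --targets '[[[0.3,-1,0],0],[[0.3,-1,0],0],[[0.3,-1,0],0],[[0.3,-1,0],0],[[0.3,-1,0],0]]'

```text
time: 1.43
tool_pos: [395.6, -236.3, 237.2]
ee_rot: [-3.138, 0.071, 0.002]
contact_force: [0.5, 0.1, -0.0]
gripper_width: 0.6
finger_force: 0.0
```

>>> apply_moves --targets '[[[0.2,-1,0],0],[[0.2,-1,0],0],[[0.2,-1,0],0],[[0.2,-1,0],0],[[0.2,-1,0],0]]'

```text
time: 1.85
tool_pos: [433.3, -89.3, 237.5]
ee_rot: [-3.139, 0.071, 0.0]
contact_force: [-0.4, -0.3, 1.1]
gripper_width: 0.5
finger_force: 0.0
```

>>> apply_moves --targets '[[[0.1,-1,0],0],[[0.1,-1,0],0],[[0.1,-1,0],0],[[0.1,-1,0],0],[[0.1,-1,0],0],[[0.1,-1,0],0]]'

```text
time: 2.35
tool_pos: [455.8, 56.4, 237.5]
ee_rot: [3.14, -0.072, -0.0]
contact_force: [0.5, -0.4, 0.5]
gripper_width: 0.3
finger_force: 0.0
```

>>> apply_moves --targets '[[[0.14,-0.375,0],0],[[0.14,-0.375,0],0],[[0.14,-0.375,0.25],0],[[0.14,-0.375,0.45],0],[[0.14,-0.375,0.66],0],[[0.14,-0.375,0.66],0],[[0.14,-0.375,0.66],0]]'

```text
time: 2.93
tool_pos: [477.9, 110.4, 137.7]
ee_rot: [3.14, -0.078, -0.007]
contact_force: [1.3, 0.3, 0.6]
gripper_width: 0.7
finger_force: 0.0
```

>>> apply_moves --targets '[[[0.1,0,0],0],[[0.17,0,0],0],[[0.21,0,0],0],[[0.25,0,0],0],[[0.29,0,0],0],[[0.325,0,0.015],0],[[0.36,0,0.03],0],[[0.39,0,0.045],0],[[0.42,0,0.065],0],[[0.45,0,0.09],0],[[0.48,0,0.115],0],[[0.48,0,0.115],0]]'

```text
time: 3.93
tool_pos: [551.3, 109.2, 120.4]
ee_rot: [-3.141, 0.075, 0.001]
contact_force: [-0.5, -0.4, -0.4]
gripper_width: 0.7
finger_force: 0.0
```

Run:
```python
from bench import *
from h import *
s=observe();print(s['tool_pos'],s['contact_force'])
d=read_camera("scene");Q=cloud(d)
cv2.imwrite("pics/s1.png",cv2.resize(d["color"][110:290,180:340],(640,720))[:600,:,::-1])
```

```text
[551.30909152 109.2499705  120.44827662] [-0.51283025 -0.37248365 -0.37171244]
```

View pics/s1.png

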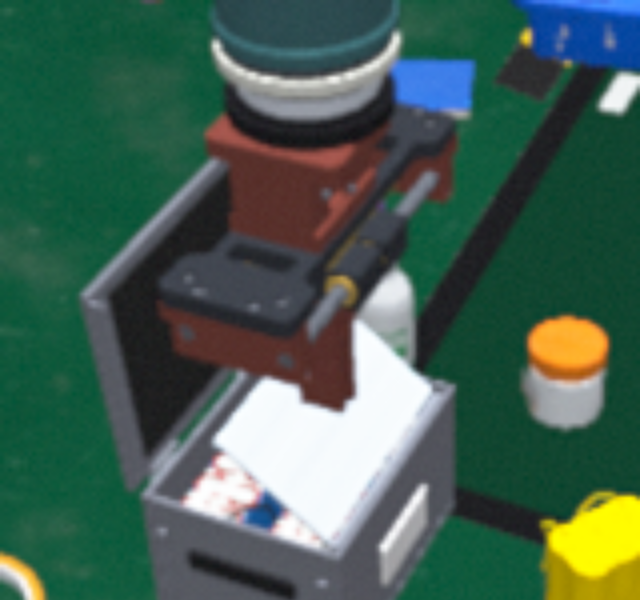

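The crop shows the flap at about 0.7 rad with the fingertip on its outer face (about (330,400)). Everything else is undisturbed, so I keep folding.

>>> apply_moves --targets '[[[0.025,0,0.03],0],[[0.045,0,0.06],0],[[0.06,0,0.09],0],[[0.073,0,0.125],0],[[0.085,0,0.16],0],[[0.09,0,0.195],0],[[0.095,0,0.225],0],[[0.095,0,0.235],0],[[0.095,0,0.245],0],[[0.095,0,0.25],0],[[0.095,0,0.25],0],[[0.095,0,0.25],0]]'

```text
time: 4.98
tool_pos: [565.3, 108.6, 86.0]
ee_rot: [-3.141, 0.075, -0.002]
contact_force: [-5.3, -1.0, 20.2]
gripper_width: 0.5
finger_force: 10.0
```

>>> apply_moves --targets '[[[0,0,-0.15],0],[[0,0,-0.4],0],[[0,0,-0.65],0],[[0,0,-0.85],0],[[0,0,-1],0],[[0,0,-1],0],[[0,0,-1],0]]'

```text
time: 5.57
tool_pos: [566.0, 108.6, 235.1]
ee_rot: [-3.14, 0.075, -0.005]
contact_force: [1.0, -1.1, 0.0]
gripper_width: 0.7
finger_force: 0.0
```

Run:
```python
from bench import *
from h import *
s=observe();print(s['tool_pos'],s['contact_force'])
for n in("top","scene"):
    d=read_camera(n);C=cloud(d);p=C[np.isfinite(C).all(-1)]
    q=p[(p[:,0]>525)&(p[:,0]<595)&(abs(p[:,1]-108)<50)&(p[:,2]>60)&(p[:,2]<115)]
    A=np.c_[q[:,0]-520,q[:,1]-108,np.ones(len(q))];c=np.linalg.lstsq(A,q[:,2],rcond=None)[0];print(n,len(q),"slope",c)
    q=p[(p[:,0]>600)&(p[:,0]<660)&(abs(p[:,1]-105)<50)&(p[:,2]>115)&(p[:,2]<195)]
    print(np.polyfit(q[:,2],q[:,0],1))
```

```text
[566.02632268 108.63483803 235.11377478] [ 0.95796225 -1.07691467  0.03818966]
top 1741 slope [ 8.15321089e-03 -2.11871485e-03  8.58497336e+01]
[7.15149876e-02 6.14371218e+02]
scene 1119 slope [ 3.36052375e-03 -1.09503871e-03  8.55346085e+01]
[7.64398529e-02 6.13793740e+02]
```

Flap is flat (0.003–0.008 rad). Next I go over and behind the cover.

>>> apply_moves --targets '[[[0.1,0,-0.1],0],[[0.3,0,-0.1],0],[[0.5,0,-0.1],0],[[0.65,0,-0.1],0],[[0.65,0,-0.1],0],[[0.65,0,-0.1],0],[[0.65,0,0.0],0],[[0.65,0,0.15],0],[[0.65,0,0.3],0],[[0.65,0,0.4],0],[[0.65,0,0.4],0]]'

```text
time: 6.58
tool_pos: [657.6, 103.9, 169.0]
ee_rot: [3.14, -0.075, -0.015]
contact_force: [-0.2, -0.6, -0.8]
gripper_width: 0.4
finger_force: 0.0
```

>>> apply_moves --targets '[[[-0.05,0,-0.02],0],[[-0.09,0,-0.03],0],[[-0.13,0,-0.035],0],[[-0.17,0,-0.035],0],[[-0.21,0,-0.035],0],[[-0.25,0,-0.035],0],[[-0.28,0,-0.03],0],[[-0.32,0,-0.015],0],[[-0.36,0,0.0],0],[[-0.4,0,0.015],0],[[-0.43,0,0.03],0],[[-0.43,0,0.03],0]]'

```text
time: 7.58
tool_pos: [595.9, 107.1, 168.5]
ee_rot: [3.141, -0.075, -0.005]
contact_force: [0.7, -0.3, -0.2]
gripper_width: 0.2
finger_force: 0.0
```

Run:
```python
from bench import *
from h import *
s=observe();print(s['tool_pos'],s['contact_force'])
d=read_camera("scene")
cv2.imwrite("pics/s2.png",cv2.resize(d["color"][110:290,180:340],(640,720))[:600,:,::-1])
```

```text
[595.90392422 107.05184161 168.4905486 ] [ 0.74567623 -0.29914282 -0.17435262]
```

View pics/s2.png

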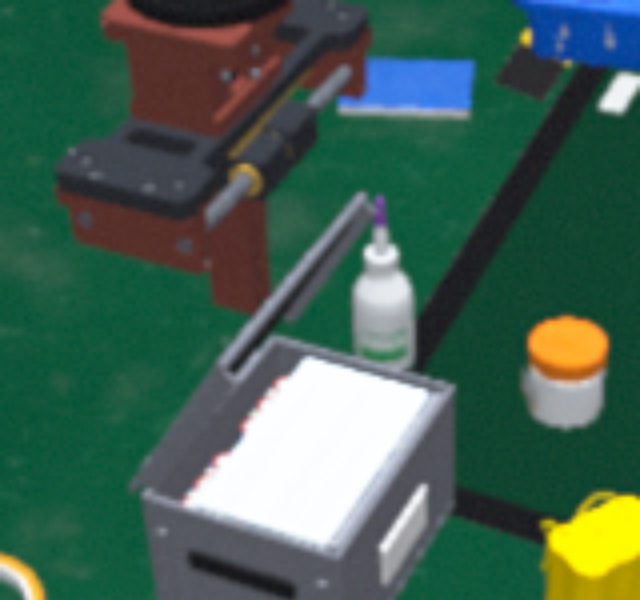

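The crop shows the flap flat (white plate) and the cover at about 1 rad with the finger on its outer face. Continuing to close.

>>> apply_moves --targets '[[[-0.05,0,0.035],0],[[-0.1,0,0.075],0],[[-0.15,0,0.124],0],[[-0.18,0,0.165],0],[[-0.21,0,0.21],0],[[-0.245,0,0.265],0],[[-0.265,0,0.315],0],[[-0.283,0,0.37],0],[[-0.293,0,0.42],0],[[-0.3,0,0.465],0],[[-0.3,0,0.485],0],[[-0.3,0,0.495],0]]'

```text
time: 8.63
tool_pos: [552.3, 109.2, 96.0]
ee_rot: [3.141, -0.075, -0.003]
contact_force: [-9.5, -1.3, 30.4]
gripper_width: 0.4
finger_force: 14.8
```

>>> apply_moves --targets '[[[0,0,0.01],0],[[0,0,0.015],0],[[0,0,0.02],0],[[0,0,0.02],0],[[0,0,0.02],0],[[0,0,0.02],0]]'

```text
time: 9.13
tool_pos: [552.3, 109.2, 95.9]
ee_rot: [3.141, -0.075, -0.001]
contact_force: [-12.9, -1.5, 39.3]
gripper_width: 0.5
finger_force: 19.7
```

Cover has hit its end stop at z=96, as predicted. Lifting off and checking.

>>> apply_moves --targets '[[[0,0,-0.05],0],[[0,0,-0.2],0],[[0,0,-0.4],0],[[-0.2,0,-0.7],0],[[-0.3,0,-1],0],[[-0.3,0,-1],0],[[-0.3,0,-1],0],[[-0.3,0,-1],0]]'

```text
time: 9.8
tool_pos: [508.9, 111.4, 243.1]
ee_rot: [-3.14, 0.075, -0.005]
contact_force: [0.1, 0.2, 0.9]
gripper_width: 0.5
finger_force: 0.0
```

Run:
```python
from bench import *
from h import *
s=observe();print(s['tool_pos'],s['contact_force'])
for n in("top","scene"):
    d=read_camera(n);C=cloud(d);p=C[np.isfinite(C).all(-1)]
    q=p[(p[:,0]>535)&(p[:,0]<600)&(abs(p[:,1]-108)<40)&(p[:,2]>60)&(p[:,2]<125)]
    A=np.c_[q[:,0]-520,q[:,1]-108,np.ones(len(q))];print(n,len(q),"slope",np.linalg.lstsq(A,q[:,2],rcond=None)[0])
    O=cloud(dict(np.load(n+"0.npz")))
    for k,(x,y,z) in dict(bottle=(588,-52,30),jar=(478,-60,30),cell=(559,263,30)).items():
        f=lambda P:np.round(P[(np.hypot(P[...,0]-x,P[...,1]-y)<45)&(P[...,2]>z)].mean(0),1)
        print(n,k,f(O),f(C))
cv2.imwrite("pics/s3.png",d["color"][:,:,::-1])
```

```text
[508.91653853 111.35501464 243.06015472] [0.14500112 0.23994024 0.86609377]
top 177 slope [-2.01400969e-03 -1.07781882e-02  9.60331208e+01]
top bottle [589.  -59.7  66.7] [589.  -59.9  66.5]
top jar [477.9 -60.5  49.6] [477.9 -60.5  49.8]
top cell [560.4 266.8  57.3] [nan nan nan]
scene 819 slope [-2.08010619e-03  2.32851928e-03  9.57010821e+01]
scene bottle [590.6 -53.8  63.6] [590.  -53.5  59.8]
scene jar [475.4 -54.6  45.8] [475.3 -54.6  45.7]
scene cell [558.  272.6  53.3] [558.2 272.5  52.7]<stdin>:10: RuntimeWarning: Mean of empty slice.
  ret = um.true_divide(
```

View pics/s3.png

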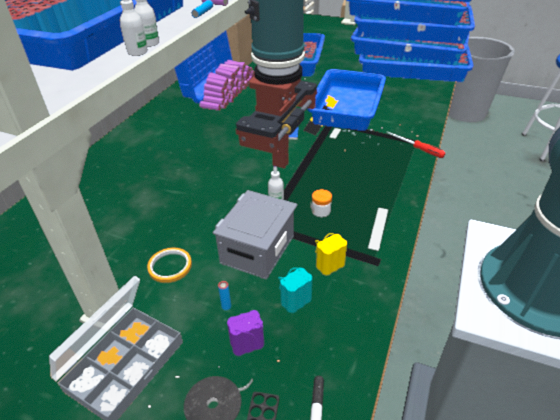

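The picture shows the case shut at (255,220), its lid level (slope 0.002). Bottle, jar and cell are unmoved, and the arm is clear at z=243. Handing in.

```bash
python3 -c "
from bench import *
print(sign_off())"
```

```text
the job is handed in; nothing more can be done
None
```

The flap is folded flat, the cover is shut over it, the bottle, jar and cell are where they were, and the arm is clear; handed in at about 10 s, with no verdict shown.

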